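# Load a dimmer module into the test fixture and clamp it home

## Robot

A 6-joint arm with a two-finger parallel gripper is mounted at the origin on the work surface. World frame = base frame: x ahead of the robot, y to its left, z up, the work surface at z = 0. Lengths are in mm, angles in rad, forces in N, time in s.
With the tool pointing down it reaches from about 350 to 875 mm from the base axis. Payload 15.5 kg.
Tool frame: the origin (TCP) lies on the mounting face of the last link; the fingertips stand 173 mm ahead of it and the grasp point (between the pads) lies 155 mm ahead of it; x points along the fingers, y is the direction in which the jaws open and shut, and the axes are right-handed (so a half turn about x gives the same grasp; the last joint's range is limited). The gripper opens to 85 mm and grips with 20 to 120 N. Pads are 22 mm wide; open, the fingers measure 114 mm over their backs; the gripper's body (76 mm by 85 mm) begins 54 mm behind the grasp point. The pads swing forward as they close: fully open they stand 13 mm farther back than shut.
Start: joints at [1.173, 0.494, 1.345, -0, 1.302, -0.096], TCP at [185.77, 596.756, 404.677] pointing down, gripper open.
Joint ranges: [-2.91, 2.91], [-0.82, 2.16], [0.22, 2.67], [-1.22, 4.37], [0.12, 2.79], [-3.08, 3.08]. Speed limits (rad/s): [1.89, 1.89, 2.57, 3.01, 3.01, 3.01].

## Interface

Orientations are given as a rotation vector (axis times angle).
In Python, from workcell import manip, effector, solver, telemetry, viewer, workorder gives the robot as it stands. Calls block until the motion is done:
- manip.move_to(position, orientation): joint-space move of the TCP to a pose.
- manip.move_l(position, rotation=None, feed=150): straight line of the TCP; rotation=None keeps the orientation; feed is the mean speed in mm/s.
- manip.move_j(angles): joint-space move.
- effector.open_jaws() and effector.grab(squeeze=None): open the fingers fully, or close them until they stop; squeeze is the grip in N (None keeps the last).
- manip.hold(seconds).
- solver.inverse_kinematics(position, orientation): joint angles nearest the present ones, or None.
- telemetry.state(): the state.
- viewer.snapshot(name): name is "scene" or "top" or "wrist"; returns the picture (420x560x3 uint8, blue, green, red); there is no depth.
- viewer.camera_model(name): a dict with "K" (3x3 intrinsics, pixels), "k1" (the pictures are not rectified: a ray, as slopes to the right and down, at radius r is drawn at 1 + k1 r^2 times it, then the intrinsics apply), "eye" and "attitude" of the camera in the world. Camera axes: x right, y up, looking along -z (the intrinsics and any distortion apply to the point x, -y, -z); pixel columns grow to the right and rows downward; lengths in mm; the calibration is good to about 2 mm. A picture is of the moment at which its call begins: read the wrist's pose just before it. camera_model takes no time and is no camera call; for the wrist camera it gives the pose at the moment of the call.
A pose or a line that the arm cannot do raises manip.MotionError and nothing moves.
- workorder.close_job(): hands the job in, once; it reports no verdict.
The state is a dict: "time": time; "joint_positions": joint angles; "joint_velocities": joint speeds; "effort": joint torques, N m; "tool_pos": TCP position; "tool_rot": TCP orientation; "force": force on the tool from outside, world axes, zero at the start; "torque": the same for the moment, N m; "finger_gap": finger opening in mm.
Only numpy, scipy, OpenCV 4.12 (cv2) and the standard library are available. Lean on these libraries where they do the work, as an engineer would, in place of code of your own. Each camera call takes 0.05 s, during which the arm holds its last target. There are 200 camera calls.

## Task

Put the small ribbed dimmer module into the test fixture's nest, rib in the slot, feeling your way in gently against the back stop and letting it rest on the contact pins; then close the toggle clamp with its handle until it snaps over, so that the module is pressed fully home and stays clamped. Do not ram or force the module, and leave the other things on the bench where they are.

Things in the scene. Friction and masses are not known exactly. Their poses are not given: they have to be found in the camera images.
- module: Plug-in dimmer module to load: black block 72 (its x) x 44 (its y) x 46 mm high, aluminium plate on top, blank labels on the long sides; 0.15-0.3 kg. Origin: centre of its underside, z up; stands upright on the bench. A polarising rib, 12 mm wide, 4 mm proud, runs up the middle of its -x end from the underside to 8 mm below the top; the +x end is plain. Grip it across y, about 40 N.
- fixture: Test fixture fixed to the bench: base plate 215 x 120 x 12 mm; on it, along its x axis, a white nest with a tall back stop at the +x end, and a toggle clamp at the -x end. Origin on the bench top; x from clamp to back stop, z up; heights are above the bench. In the nest six spring pins stand 25.5 mm high: a module let go rests on them, 8.5 mm into the pocket, 5.5 mm above its seat; home takes about 10 N.
- nest_ref (a point): Where the middle of the nest's seat is when the nest stands at the +x end of its slotted bolt holes: fixture x +10, height 20 mm. It has been slid from here towards the clamp (-x) by 2 to 20 mm; by how much is not reported. y and height are true; it stays put when touched. Pocket 74 (x) x 47 (y) mm, open on top, no chamfer; walls 8 mm thick, rim 34 mm high. Module's x goes along fixture x.
- clamp_pivot (a point): Pivot of the clamp's arm, 80 mm high, at fixture x -100. Open, the steel arm stands upright (top 190 mm high, its spindle sticks out to fixture x -82). Its rubber-tipped spindle, 100 mm out, comes down on the module's top. Horizontal toggle clamp: closing is light at first, then takes about 5-10 N at the grip while the module goes home.
- clamp_arm (a joint): Angle of the clamp's arm, rad: 0 = open, arm upright (stays open by itself); about 1.54 = closed, arm level, module on its seat. At about 1.47 the spindle meets the top of a module resting on the pins.
- handle_grip (a point): Middle of the clamp handle's black grip, 85 mm long, 20 wide (y), 14 thick; x axis along the handle towards its pivot. Open it leans 30 deg back from vertical. Push it back, then down: its middle goes, fixture x / height in mm: -176/176, -194/168, -203/162, -207/156, -208/145, -208/130, -209/117, -210/102 level at its firm stop; dead centre at about 110: not locked until past it.
- handle_shut (a point): Where the middle of the handle's grip lies when the clamp is shut (fixture x -210, height 102 mm): level, past dead centre, against its stop. Free space below it.
- back_stop_ref (a point): Inner face of the back stop, middle of its top edge, with the nest at the +x end of its slots: fixture x +47, height 56 mm; slid with the nest (2 to 20 mm to -x). Aluminium, 62 mm wide, 10 thick; its flat inner face is also the pocket's +x end, so a module held against it and eased straight down goes in (2 mm play in all in x, 3 in y). The low -x wall has a 16 mm slot for the rib.
- big_module: A larger, flat potted module without a rib (105 x 75 x 40 mm), not the one to load; bystander, leave where it is. Origin under its centre.
- multimeter: Hand-held multimeter lying on its back, 170 x 85 x 38 mm; bystander, leave where it is. Origin under its centre.
- screwdriver: Screwdriver lying on the bench, about 200 mm long along its x axis; bystander, leave where it is. Origin under its centre.
- wire_spool: Empty wire spool standing on its flange, 64 mm diameter, 50 mm high; bystander, leave where it is. Origin under its centre.
- fuse_tray: Small open parts tray, 120 x 80 x 30 mm; bystander, leave where it is. Origin under its centre.
- cup: White cup, 72 mm diameter, 85 mm high; bystander, leave where it is. Origin under its centre.
- tape: Roll of tape lying flat, 96 mm diameter, 19 mm high; bystander, leave where it is. Origin under its centre.
Things that resemble listed ones, but are neither listed nor needed, are in the scene too. Leave any red look-alike of the module alone.

How it is judged:
By the outcome, as a careful person would: the job done as asked, in the order asked, and still so for the second after the job is handed in, with the robot touching nothing.
It also fails if it takes over 53 s, if anything falls off the work surface, if the arm or the gripper's body presses on something with over 40 N, if the wrist force passes 120 N, or if a joint passes its speed limit or range.

## Working session

There is one attempt and no reset: what is moved stays moved. The work goes in short steps, each a Python script; the robot and the scene stay as the last script left them, time stands still between calls to the robot, and variables do not carry over. Pictures are saved under pics/ and viewed, about 8 in all and at most 12, crops included, and the job is handed in when it is done.

```bash
mkdir -p pics; ls; python3 - <<'E'
from workcell import manip, effector, solver, telemetry, viewer, workorder
import cv2
for n in("scene","top"):
    im=viewer.snapshot(n); cv2.imwrite(f"pics/{n}0.png",im)
    print(n,viewer.camera_model(n))
s=telemetry.state();print(s)
E
```

```text
pics
scene {'K': array([[537.36432955,   0.        , 269.69863591],
       [  0.        , 537.36432955, 208.97495054],
       [  0.        ,   0.        ,   1.        ]]), 'k1': 0.0693197907799858, 'eye': array([1116.24922602, -977.4523117 , 1096.2523895 ]), 'attitude': array([0.82550244, 0.23582725, 0.51631419])}
top {'K': array([[450.59216075,   0.        , 282.06366437],
       [  0.        , 450.59216075, 209.04481454],
       [  0.        ,   0.        ,   1.        ]]), 'k1': 0.019395237328808122, 'eye': array([ 447.66294668,  -41.21232176, 1162.75915392]), 'attitude': array([ 0.09887832, -0.06680122, -1.56494362])}
{'time': 0.1, 'joint_positions': array([ 1.17351103e+00,  4.94115777e-01,  1.34604384e+00, -7.00195929e-06,
        1.30250355e+00, -9.54911387e-02]), 'joint_velocities': array([-0.00073556, -0.00168065, -0.00149911, -0.00034746, -0.00039191,
       -0.0001849 ]), 'effort': array([ 2.02003648e-03, -8.83582020e+01, -3.84562039e+01, -1.85007525e-04,
        5.02514435e-03, -3.69424811e-06]), 'tool_pos': array([185.71453273, 596.63782181, 404.17164062]), 'tool_rot': array([ 0.23605353,  1.55804168, -0.23769206]), 'force': array([-0.47646045,  0.46960905, -0.30695955]), 'torque': array([0.00186528, 0.0247137 , 0.00796763]), 'finger_gap': 85.38657730527447}
```

View pics/top0.png

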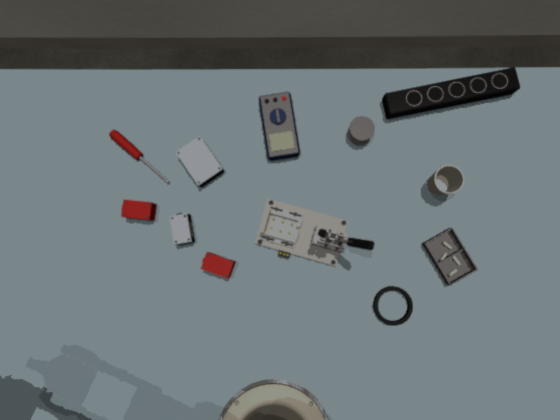

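View pics/scene0.png

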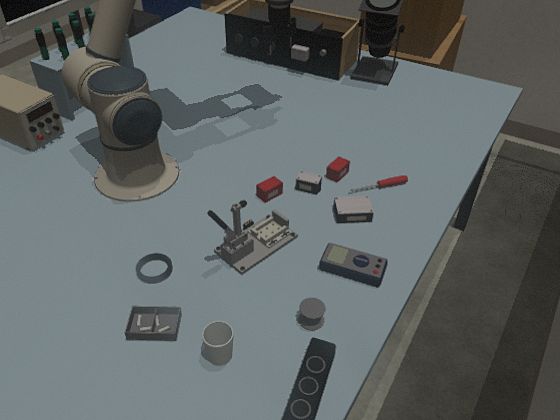

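Top view: the module candidates are the small grey-topped black block at (181,229), the big flat one at (200,162), and the red look-alikes at (139,211) and (218,265). The small block at (181,229) fits. The fixture is at about (303,233), clamp to the right (x axis points left). I'll confirm with an enlarged crop.

```bash
cat > h.py <<'E'
import numpy as np, cv2
from scipy.spatial.transform import Rotation as R
from workcell import manip, effector, solver, telemetry, viewer, workorder
def ray(cm,u,v):
    K=cm["K"]; d=np.array([(u-K[0,2])/K[0,0],(v-K[1,2])/K[1,1]]); s=d.copy()
    for _ in range(20): s=d/(1+cm["k1"]*(s@s))
    return R.from_rotvec(cm["attitude"]).apply([s[0],-s[1],-1])
def onz(cm,u,v,z):
    r=ray(cm,u,v); e=np.array(cm["eye"]); return e+r*(z-e[2])/r[2]
def proj(cm,p):
    q=R.from_rotvec(cm["attitude"]).inv().apply(np.array(p)-cm["eye"]); s=np.array([q[0],-q[1]])/-q[2]
    s=s*(1+cm["k1"]*(s@s)); return cm["K"][:2,:2]@s+cm["K"][:2,2]
E
python3 - <<'E'
from h import *
im=cv2.imread("pics/top0.png")
a=cv2.resize(im[190:280,245:380],None,fx=5.5,fy=5.5,interpolation=cv2.INTER_CUBIC)
b=cv2.resize(im[205:255,155:210],None,fx=5.5,fy=5.5,interpolation=cv2.INTER_CUBIC)
c=np.zeros((600,800,3),np.uint8); c[:a.shape[0],:a.shape[1]]=a; 
c=c[:500]; 
c2=np.zeros((500,800,3),np.uint8);c2[:495,:742]=a
cv2.imwrite("pics/fix.png",c2)
cv2.imwrite("pics/mod.png",cv2.resize(im[205:255,155:210],None,fx=8,fy=8,interpolation=cv2.INTER_CUBIC))
cm=viewer.camera_model("top")
print(onz(cm,181,229,46),onz(cm,303,233,12))
g=im[200:260,160:205].min(2); 
m=(im[205:255,160:205].min(2)>120).astype(np.uint8)
hsv=cv2.cvtColor(im,cv2.COLOR_BGR2HSV)
print(im[229,181],im[229,196],im[240,300], im[233,270])
E
```

```text
[515.18418987 233.37481769  46.        ] [508.2395037  -71.10750217  12.        ]
[152 148 145] [138 134 121] [135 141 143] [146 148 145]
```

View pics/fix.png

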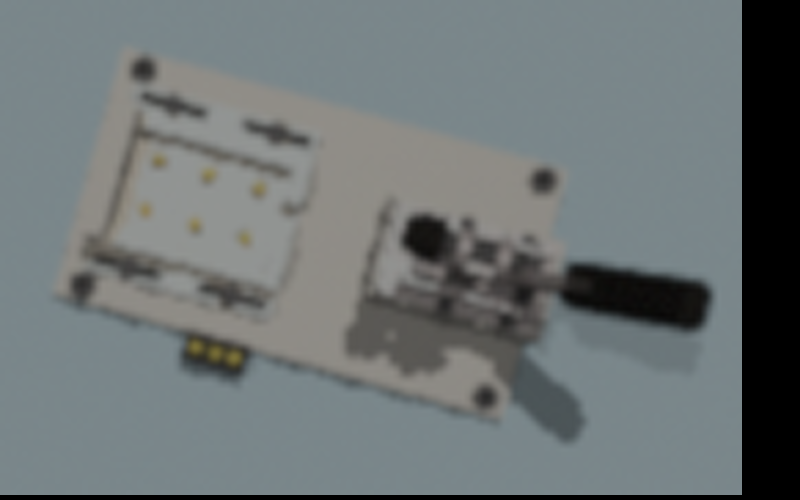

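View pics/mod.png

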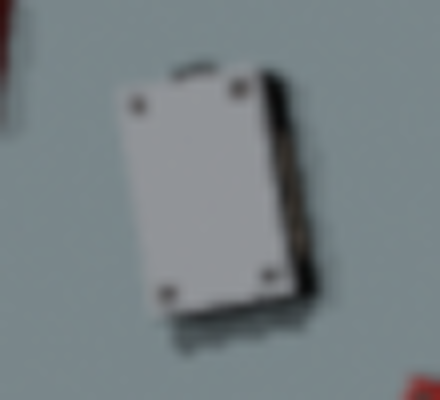

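Fixture crop: plate corners at (122,48), (568,168), (497,422) and (52,297), six yellow pins, back stop on the left. Module crop: plain grey plate, with the rib bump at the top end (195,68), so module -x points to world +x. It is the black module, not a red one.

```bash
cat >> h.py <<'E'
def down(j):
    "tool x down, jaw axis at world angle j"
    x=np.array([0,0,-1.]); y=np.array([np.cos(j),np.sin(j),0]); return R.from_matrix(np.c_[x,y,np.cross(x,y)]).as_rotvec()
def best(p,j):
    o=[]
    for k in (0,np.pi):
        q=solver.inverse_kinematics(np.array(p,float),down(j+k))
        if q is not None: o.append((np.abs(np.array(q)[5]),j+k,q))
    return sorted(o,key=lambda t:t[0])
E
python3 - <<'E'
from h import *
cm=viewer.camera_model("top")
f=lambda a,s,o:[(x+.5)/s-.5+o for x,o in zip(a,o)]
P=np.array([onz(cm,*f(c,5.5,(245,190)),12) for c in [(122,48),(568,168),(497,422),(52,297)]])
print(P.round(1),P.mean(0)); d=P[0]-P[1]+P[3]-P[2]; a=np.arctan2(d[1],d[0]); print("fix ang",a,np.linalg.norm(d)/2,np.linalg.norm(P[0]-P[3]),np.linalg.norm(P[1]-P[2]))
M=np.array([onz(cm,*f(c,8,(155,205)),46) for c in [(120,85),(265,70),(298,292),(150,315)]])
e=M[3]-M[0]+M[2]-M[1]; b=np.arctan2(e[1],e[0]); print(M.mean(0),"mod ang",b,np.linalg.norm(e)/2,np.linalg.norm(M[0]-M[1]))
w=viewer.camera_model("wrist"); s=telemetry.state(); Rt=R.from_rotvec(s["tool_rot"])
print("cam in tool",Rt.inv().apply(w["eye"]-s["tool_pos"]),w["K"],w["k1"],"look",R.from_rotvec(w["attitude"]).apply([0,0,-1]), Rt.inv().apply(R.from_rotvec(w["attitude"]).as_matrix().T).round(2))
for p,j in ((M.mean(0)[:2],b+np.pi/2),(P.mean(0)[:2],a+np.pi/2)):
    for t in best([*p,400],j): print(t)
E
```

```text
[[ 597.2   22.2   12. ]
 [ 541.6 -185.5   12. ]
 [ 424.4 -151.8   12. ]
 [ 480.7   53.7   12. ]] [510.97857486 -65.37108326  12.        ]
fix ang 1.306298455404026 214.0581644086863 120.67800706107174 121.93750715297803
[516.86001598 234.44747268  46.        ] mod ang -2.9739293982964083 71.37707718084008 45.53908014046673
cam in tool [ 31.27013173   0.20294511 -80.57037525] [[304.65510719   0.         277.82021075]
 [  0.         304.65510719 207.85874053]
 [  0.           0.           1.        ]] -0.05435507848827309 look [ 0.29976145 -0.09329063 -0.9494419 ] [[-0.    1.    0.  ]
 [ 0.31  0.   -0.95]
 [-0.95 -0.   -0.31]]
(np.float64(1.4178235554442844), np.float64(1.7384595820882813), array([ 0.32063603,  0.41751239,  1.49604755,  0.        ,  1.22803272,
       -1.41782356]))
(np.float64(1.7237690981455085), np.float64(-1.4031330715015118), array([ 3.20636027e-01,  4.17512389e-01,  1.49604755e+00, -4.44089210e-16,
        1.22803272e+00,  1.72376910e+00]))
(np.float64(0.021300263049567558), np.float64(6.018687435788715), array([-0.24319761,  0.34510868,  1.61929986,  0.        ,  1.17718411,
        0.02130026]))
```

```bash
python3 - <<'E'
from h import *
import json
fx=np.array([np.cos(1.3063),np.sin(1.3063)]); F=np.array([510.98,-65.37])
def go(p,j):
    manip.move_j(best(p,j)[0][2])
go([*(F-40*fx),420],6.0187); 
print(telemetry.state()["time"])
manip.hold(.3)
w=viewer.camera_model("wrist"); im=viewer.snapshot("wrist"); cv2.imwrite("pics/wf.png",im)
json.dump({k:np.array(v).tolist() for k,v in w.items()},open("wf.json","w"))
go([516.9,234.4,330],1.738)
manip.hold(.3)
w=viewer.camera_model("wrist"); im=viewer.snapshot("wrist"); cv2.imwrite("pics/wm.png",im)
json.dump({k:np.array(v).tolist() for k,v in w.items()},open("wm.json","w"))
print(telemetry.state()["time"],telemetry.state()["force"])
E
```

```text
2.8083
4.825 [ 0.00967213 -0.07248109  0.05408607]
```

View pics/wf.png

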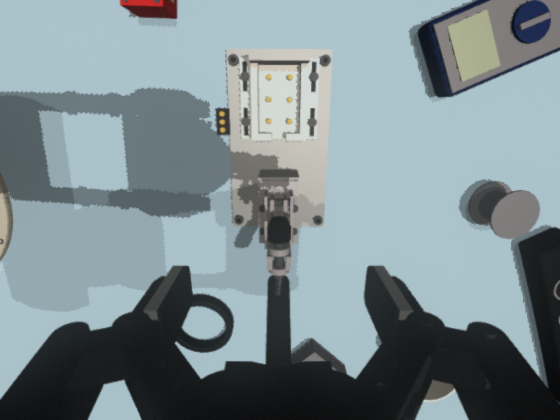

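View pics/wm.png

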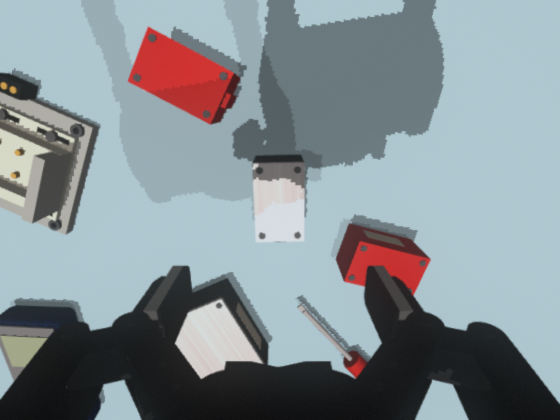

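Wrist views. Fixture: pins at about (267..289, 77..121), corner screws at (233,60), (325,59), (318,220) and (238,220), back stop bar at row ~62. Module: plate at x 254..303, y 163..241, with four holes. Next I measure these precisely with masks.

```bash
python3 - <<'E'
from h import *
import json
def blobs(m,off,lo,hi):
    n,l,s,c=cv2.connectedComponentsWithStats(m.astype(np.uint8),connectivity=8)
    return [(c[i]+off).round(2).tolist()+[int(s[i,4])] for i in range(1,n) if lo<=s[i,4]<=hi]
wf=json.load(open("wf.json")); im=cv2.imread("pics/wf.png"); hsv=cv2.cvtColor(im,cv2.COLOR_BGR2HSV)
y=(hsv[...,0]>12)&(hsv[...,0]<32)&(hsv[...,1]>90)&(hsv[...,2]>90)
B=blobs(y[70:130,255:300],(255,70),3,80); print("pins px",B)
Q=np.array([onz(wf,b[0],b[1],25.5)[:2] for b in B]); print(Q.round(1).tolist(),Q.mean(0))
g=im.max(2)
S=[b for b in blobs(g[45:235,222:340]<75,(222,45),30,160)]; print("dark",S)
wm=json.load(open("wm.json")); im2=cv2.imread("pics/wm.png"); g2=im2.max(2).astype(int)
c=g2[150:248,245:312]
bg=cv2.medianBlur(c.astype(np.uint8),15).astype(int)
print("holes",blobs(c<bg-35,(245,150),4,60))
a=cv2.resize(im2[145:255,235:320],None,fx=5,fy=5,interpolation=cv2.INTER_CUBIC)
b=cv2.resize(im[45:150,225:340],None,fx=5,fy=5,interpolation=cv2.INTER_CUBIC)[:525,:]
o=np.zeros((600,800,3),np.uint8); o[:a.shape[0],:425][:, :]=a[:, :425]; o=o[:, :]
o[:525,425:800]=b[:,100:475]; cv2.imwrite("pics/crop2.png",o)
E
```

```text
pins px [[268.16, 76.84, 19], [289.5, 76.78, 18], [268.05, 99.16, 19], [289.24, 99.24, 17], [268.11, 120.72, 18], [288.69, 120.88, 16]]Traceback (most recent call last):
  File "<stdin>", line 9, in <module>
  File "h.py", line 9, in onz
    r=ray(cm,u,v); e=np.array(cm["eye"]); return e+r*(z-e[2])/r[2]
  File "h.py", line 5, in ray
    K=cm["K"]; d=np.array([(u-K[0,2])/K[0,0],(v-K[1,2])/K[1,1]]); s=d.copy()
                              ~^^^^^
TypeError: list indices must be integers or slices, not tuple
```

```bash
sed -i 's/K=cm\["K"\]; d=/K=np.array(cm["K"]); d=/' h.py; python3 - <<'E'
from h import *
import json
def blobs(m,off,lo,hi):
    n,l,s,c=cv2.connectedComponentsWithStats(m.astype(np.uint8),connectivity=8)
    return [(c[i]+off).round(2).tolist()+[int(s[i,4])] for i in range(1,n) if lo<=s[i,4]<=hi]
wf=json.load(open("wf.json")); im=cv2.imread("pics/wf.png"); hsv=cv2.cvtColor(im,cv2.COLOR_BGR2HSV)
y=(hsv[...,0]>12)&(hsv[...,0]<32)&(hsv[...,1]>90)&(hsv[...,2]>90)
B=blobs(y[70:130,255:300],(255,70),3,80)
Q=np.array([onz(wf,b[0],b[1],25.5)[:2] for b in B]); print(Q.round(1).tolist(),Q.mean(0))
g=im.max(2)
S=blobs(g[45:235,222:340]<75,(222,45),30,160); print("dark",[(b,onz(wf,b[0],b[1],12)[:2].round(1).tolist()) for b in S])
wm=json.load(open("wm.json")); im2=cv2.imread("pics/wm.png"); g2=im2.max(2)
c=g2[150:248,245:312]; bg=cv2.medianBlur(c,15).astype(int)
H=blobs(c.astype(int)<bg-35,(245,150),4,60); print("holes",[(b,onz(wm,b[0],b[1],46)[:2].round(1).tolist()) for b in H])
a=cv2.resize(im2[145:255,235:320],None,fx=5,fy=5,interpolation=cv2.INTER_CUBIC)
b=cv2.resize(im[45:150,225:340],None,fx=5,fy=5,interpolation=cv2.INTER_CUBIC)
o=np.zeros((600,800,3),np.uint8); o[:a.shape[0],:425]=a
o[:525,425:800]=b[:,75:450]; cv2.imwrite("pics/crop2.png",o)
E
```

```text
[[520.1, 9.3], [543.0, 3.2], [513.6, -13.5], [536.7, -19.8], [507.3, -36.3], [530.1, -42.7]] [525.15360996 -16.63582609]
dark [([278.56, 62.43, 90], [535.6, 22.4]), ([225.97, 120.58, 117], [458.2, -23.2]), ([274.94, 173.1, 156], [497.8, -100.2]), ([278.74, 199.8, 88], [493.3, -135.3]), ([261.23, 208.16, 31], [468.3, -140.3]), ([238.27, 219.05, 37], [434.8, -146.9])]
holes [([257.65, 158.72, 43], [480.7, 211.2]), ([296.9, 169.52, 29], [484.3, 245.0]), ([259.16, 170.38, 32], [490.2, 213.9]), ([253.76, 174.67, 21], [494.6, 209.9]), ([269.5, 180.0, 4], [497.0, 223.7]), ([261.64, 235.1, 39], [548.3, 224.7]), ([296.95, 234.72, 39], [542.8, 256.0])]
```

View pics/crop2.png

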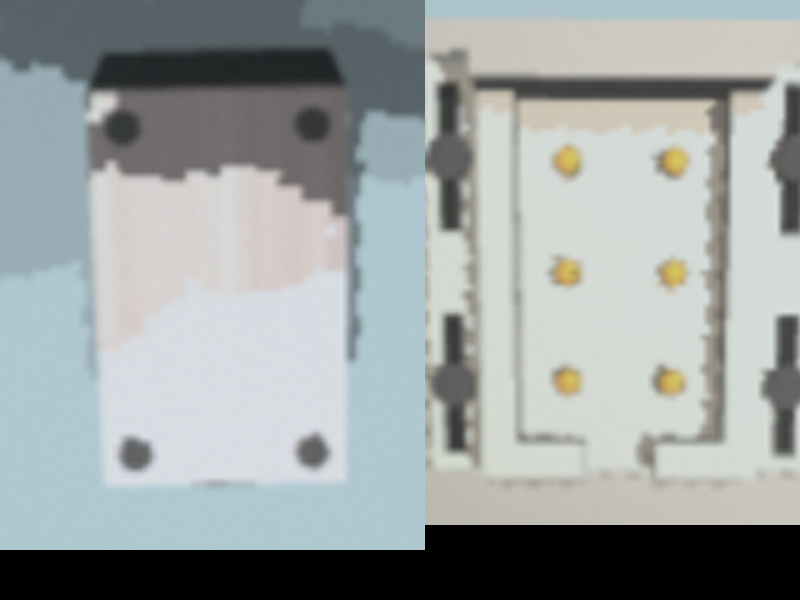

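The crop confirms the rib notch at the bottom end of the module (225,484), facing world +x, and a nest with a centred pin grid and a slot at the bottom (clamp end). Measurements agree across the two views: module (516.4,234.9), x direction -2.956; nest (525.2,-16.6), angle 1.300. Next I grasp the module and triangulate the handle.

```bash
cat >> h.py <<'E'
A=1.300; FX=np.array([np.cos(A),np.sin(A)]); FY=np.array([-FX[1],FX[0]]); N=np.array([525.15,-16.64]); JP=A-np.pi/2
E
python3 - <<'E'
from h import *
# handle: top and scene grip ends -> middle
T=viewer.camera_model("top"); S=viewer.camera_model("scene")
t=ray(T,360.0,243.2); s=ray(S,219,221.5)
k=np.linalg.lstsq(np.c_[t,-s],S["eye"]-T["eye"],rcond=None)[0]
p,q=T["eye"]+k[0]*t,S["eye"]+k[1]*s; m=(p+q)/2
print("handle",m.round(1),"miss",np.linalg.norm(p-q).round(1),"nest->handle in fix",((m[:2]-N)@FX).round(1),((m[:2]-N)@FY).round(1))
b=-2.956; c=np.array([516.4,234.9])+6*np.array([np.cos(b),np.sin(b)]); j=b+1.5*np.pi
manip.move_l([*c,250],down(j),feed=200); manip.move_l([*c,189],feed=100)
effector.grab(40); x=telemetry.state(); print("gap",x["finger_gap"],x["force"])
manip.move_l([*c,300],feed=200); manip.hold(.2); x=telemetry.state(); print(x["finger_gap"],x["force"],x["time"])
cv2.imwrite("pics/held.png",viewer.snapshot("wrist")[:,130:430])
E
```

```text
handle [ 478.6 -191.4  169.5] miss 1.1 nest->handle in fix -180.9 -1.9
gap 43.42518184391002 [-0.80763936 -1.48449895  7.73800389]
43.47796105201373 [ 0.45858435 -1.20739524 -2.40896903] 7.5083
```

View pics/held.png

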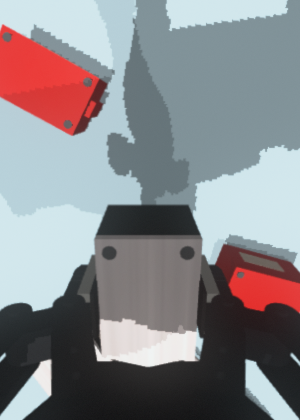

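The module is held square (gap 43.5 mm, weight 2.4 N). The handle triangulates to height 170 and nest -181, which fits a slide of about 5 mm. Next I go to the nest, a few mm off the stop, and feel for it.

```bash
python3 - <<'E'
from h import *
st=telemetry.state
g=lambda off,z:[*(N+(6+off)*FX),z]
manip.move_l([*st()["tool_pos"][:2],400],feed=300)
manip.move_j(best(g(-5,400),JP)[0][2])
manip.move_l(g(-5,400),down(JP),feed=100)
manip.move_l(g(-5,229),feed=150); manip.hold(.3)
x=st(); f0=x["force"]; print(f0,x["finger_gap"],x["time"],x["tool_pos"])
off=-5
while off<4:
    off+=.5; manip.move_l(g(off,229),feed=12); x=st(); d=x["force"]-f0
    F=(d[:2]@FX,d[:2]@FY,d[2]); print(round(off,1),np.round(F,1),round(x["time"],2))
    if F[0]<-4: break
    if max(abs(F[1]),abs(F[2]))>8: break
E
```

```text
[ 0.56192091  0.82765953 -2.75837673] 43.09254334192605 11.3333 [525.4974717  -15.68051041 229.35838056]
-4.5 [-1.2  0.4 -0.2] 11.58
-4.0 [-1.7  0.9  0.1] 11.83
-3.5 [-0.8  0.2  0.5] 12.08
-3.0 [-2.1  1.4  0.2] 12.33
-2.5 [-1.2  0.8 -0. ] 12.58
-2.0 [-1.2 -0.3  0.7] 12.83
-1.5 [-0.4  1.1  0. ] 13.08
-1.0 [-0.9 -0.4  0.9] 13.33
-0.5 [-1.6  0.7 -1. ] 13.58
0.0 [-1.   0.   0.4] 13.83
0.5 [-5.9 -0.   2.6] 14.08
```

Stop felt at offset ≈+0.4 (5.9 N), where the vision put it. I ease off a hair and lower, watching the force.

```bash
python3 - <<'E'
from h import *
st=telemetry.state
g=lambda off,z:[*(N+(6+off)*FX),z]
manip.move_l(g(0.0,229),feed=12); manip.hold(.1)
f0=np.array([0.56,.83,-2.76]); z=229
while z>212.6:
    z-=1 if z>216.1 else .5; manip.move_l(g(0.0,z),feed=12); x=st(); d=x["force"]-f0
    F=(d[:2]@FX,d[:2]@FY,d[2]); print(z,x["tool_pos"][2].round(1),np.round(F,1),round(x["time"],2),x["finger_gap"].round(1))
    if abs(F[2])>5 or max(abs(F[0]),abs(F[1]))>9: break
cv2.imwrite("pics/top1.png",cv2.resize(viewer.snapshot("top")[190:280,245:380],None,fx=5.5,fy=5.5))
E
```

```text
Traceback (most recent call last):
AttributeError: 'float' object has no attribute 'round'
```

```bash
python3 - <<'E'
from h import *
st=telemetry.state
g=lambda off,z:[*(N+(6+off)*FX),z]
f0=np.array([0.56,.83,-2.76]); z=229
while z>212.6:
    z-=1 if z>216.1 else .5; manip.move_l(g(0.0,z),feed=12); x=st(); d=x["force"]-f0
    F=(d[:2]@FX,d[:2]@FY,d[2]); print(z,round(float(x["tool_pos"][2]),1),np.round(F,1),round(x["time"],2))
    if abs(F[2])>5 or max(abs(F[0]),abs(F[1]))>9: break
E
```

```text
228 228.0 [-0.6  0.   0.1] 14.93
227 226.9 [-0.7  0.7 -0.6] 15.18
226 225.9 [-0.5  0.6  0.2] 15.43
225 224.9 [-1.6  1.  -0. ] 15.68
224 223.9 [-0.8  0.5  0.4] 15.93
223 222.9 [-1.7  0.2  0.5] 16.18
222 222.0 [-0.5  0.2 -0.1] 16.43
221 221.0 [-1.6 -0.1  0.2] 16.68
220 219.9 [-0.9  0.8 -0.7] 16.93
219 218.9 [-0.6  0.6  0.1] 17.18
218 218.0 [-0.8  0.4  0.6] 17.43
217 217.0 [-1.   0.4  0.5] 17.68
216 215.9 [-0.6  0.6  0.4] 17.93
215.5 215.5 [-1.2  0.7  0.4] 18.18
215.0 215.1 [-0.9  0.5  2.2] 18.43
214.5 214.6 [-1.4  0.5  3.8] 18.68
214.0 214.0 [-0.8  0.7  4.8] 18.93
213.5 213.5 [-0.2  0.8  5.2] 19.18
```

The module went in freely and touched the pins at tool height ≈215.2 (expected 214.5). I release it, retreat and check.

```bash
python3 - <<'E'
from h import *
st=telemetry.state
g=lambda off,z:[*(N+(6+off)*FX),z]
manip.move_l(g(0,215),feed=12); effector.open_jaws(); manip.move_l(g(0,270),feed=100)
manip.move_l([*(N-40*FX),420],feed=250)
manip.hold(.2); print(st()["force"],st()["time"])
im=viewer.snapshot("wrist"); cv2.imwrite("pics/loaded.png",cv2.resize(im[40:300,200:360],None,fx=2.3,fy=2.3))
hsv=cv2.cvtColor(im,cv2.COLOR_BGR2HSV); effector.grab(20); print(st()["finger_gap"],st()["time"])
E
```

```text
[-0.42960996 -0.93588219 -0.75072233] 21.625
0.5034650693828057 22.4417
```

View pics/loaded.png

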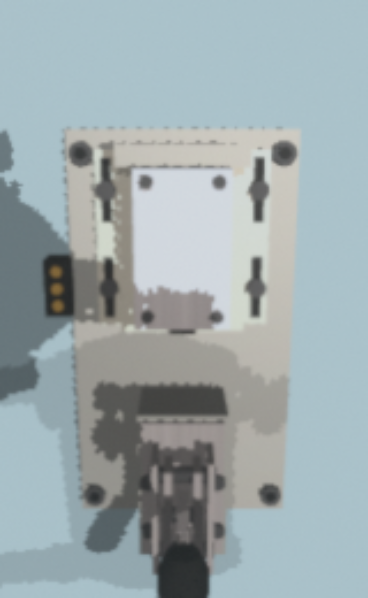

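The module sits squarely in the nest with the rib in the slot at (182,330), up against the stop. Now the handle, with closed fingers: front contact first, then following its path.

```bash
python3 - <<'E'
from h import *
st=telemetry.state
O=N-7*FX
P=[(-176,176,60),(-194,168,47),(-203,162,40),(-207,156,34),(-208,145,27),(-208,130,18),(-209,117,10)]
def tcp(x,z,th,dx=0):
    t=np.radians(th); e=np.array([x,z])+7*np.array([np.sin(t),np.cos(t)])+10*np.array([-np.cos(t),np.sin(t)])
    return [*(O+(e[0]+11+dx)*FX),e[1]+173]
def rep(n):
    x=st(); d=x["force"]-f0; F=np.array([d[:2]@FX,d[:2]@FY,d[2]]); print(n,F.round(1),np.round(x["tool_pos"][2]-173,1),round(x["time"],2)); return F
f0=np.array([-.43,-.94,-.75])
a=tcp(*P[0],14); manip.move_l([*a[:2],420],down(JP),feed=250); manip.move_l(a,feed=150); manip.hold(.1)
f0=st()["force"]
rep("start")
ok=True
for i,(p,q) in enumerate(zip([P[0]]+P[:-1],P)):
    A0=np.array(tcp(*p,14 if i==0 else 0)); B=np.array(tcp(*q))
    n=max(1,int(np.linalg.norm(B-A0)/6))
    for k in range(1,n+1):
        manip.move_l(A0+(B-A0)*k/n,feed=40); F=rep((i,k))
        if np.linalg.norm(F)>30: ok=False; break
    if not ok: break
cv2.imwrite("pics/mid.png",cv2.resize(viewer.snapshot("scene")[170:300,180:330],None,fx=4,fy=4))
E
```

```text
start [0. 0. 0.] 189.2 23.7
(0, 1) [-0.4 -0.5 -1.4] 188.5 24.02
(0, 2) [ 0.4 -0.6 -1.6] 188.2 24.35
(1, 1) [ 0.2 -0.8 -1.5] 185.3 24.68
(1, 2) [-0.3 -1.  -2. ] 182.7 25.02
(1, 3) [-0.6 -0.8 -1.6] 180.0 25.35
(2, 1) [ 0.  -1.9 -1. ] 176.8 25.65
(2, 2) [-0.7 -0.7 -1.5] 173.6 25.95
(3, 1) [-0.6 -0.4 -1.6] 167.1 26.31
(4, 1) [-0.5 -0.8 -1.4] 155.5 26.76
(5, 1) [ 0.4 -1.1 -1.3] 147.5 27.11
(5, 2) [-1.1 -0.8 -1.4] 139.5 27.46
(6, 1) [-3.7  1.8  4.8] 132.6 27.78
(6, 2) [0.7 1.3 2.7] 125.7 28.11
```

View pics/mid.png

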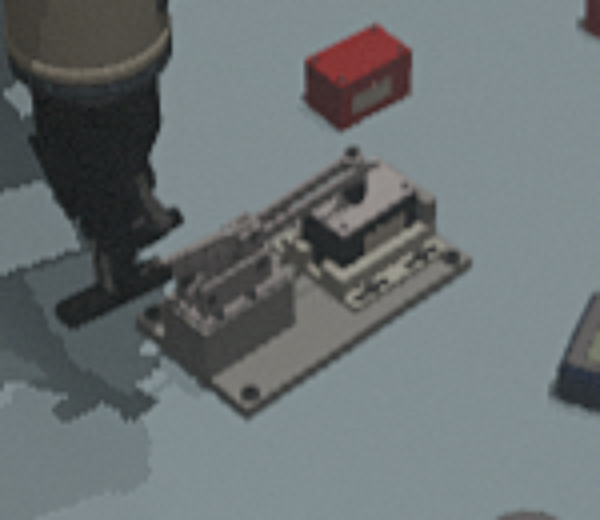

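The arm is down on the module's top and the handle is nearly level under the fingers. I press down gently through dead centre to the stop.

```bash
python3 - <<'E'
from h import *
st=telemetry.state
x=st(); f0=np.array([-.43,-.94,-2.2]); p=x["tool_pos"].copy(); p[:2]-=4*FX*0
z=p[2]
while z>173+104:
    z-=1.5; manip.move_l([p[0],p[1],z],feed=25); x=st(); d=x["force"]-f0
    F=np.array([d[:2]@FX,d[:2]@FY,d[2]]); print(round(z-173,1),round(float(x["tool_pos"][2])-173,1),F.round(1),round(x["time"],2))
    if F[2]>32: break
E
```

```text
124.3 124.4 [1.  0.4 3.6] 28.41
122.8 122.7 [0.4 0.6 2.7] 28.66
121.3 121.2 [1.  0.4 3.3] 28.91
119.8 119.7 [ 0.8 -0.7  2.1] 29.16
118.3 118.2 [ 1.1 -0.6  1.9] 29.41
116.8 116.7 [ 2.1 -0.4  2.2] 29.66
115.3 115.2 [ 0.8 -0.4  1.6] 29.91
113.8 113.7 [ 1.3 -0.2  1.7] 30.16
112.3 112.2 [ 1.7 -0.3  1.3] 30.41
110.8 110.7 [ 0.5 -1.1  2.5] 30.66
109.3 109.2 [ 1.  -0.3  1.4] 30.91
107.8 107.8 [1.4 0.2 4.7] 31.16
106.3 106.7 [-0.7  1.5 13.1] 31.41
104.8 105.5 [-2.5  4.7 21.2] 31.66
103.3 104.4 [-4.5  5.9 27.8] 31.91
```

Firm stop felt at tip height ≈108.5 (109 expected for the shut handle). I retreat and check.

```bash
python3 - <<'E'
from h import *
st=telemetry.state
p=st()["tool_pos"].copy()
manip.move_l([*p[:2],p[2]+6],feed=30); manip.move_l([*p[:2],420],feed=200)
q=p[:2]-60*FX-150*FY*0; manip.move_l([p[0]-60,p[1]-60,440],feed=250); manip.hold(.5)
print(st()["force"],st()["time"])
a=cv2.resize(viewer.snapshot("scene")[170:300,180:330],None,fx=4,fy=4); cv2.imwrite("pics/end.png",a)
im=viewer.snapshot("top"); cv2.imwrite("pics/topend.png",im)
d=cv2.absdiff(im,cv2.imread("pics/top0.png")).max(2)
for n,(u,v) in dict(big=(200,162),dmm=(279,126),driver=(140,156),spool=(361,130),tray=(449,256),cup=(445,181),tape=(393,306),red1=(139,211),red2=(218,265)).items():
    print(n,(d[v-25:v+25,u-25:u+25]>40).sum(),end="; ")
E
```

```text
[ 0.10744021 -0.11046     0.95236836] 34.125
big 0; dmm 0; driver 0; spool 0; tray 1485; cup 0; tape 1015; red1 0; red2 11;
```

View pics/end.png

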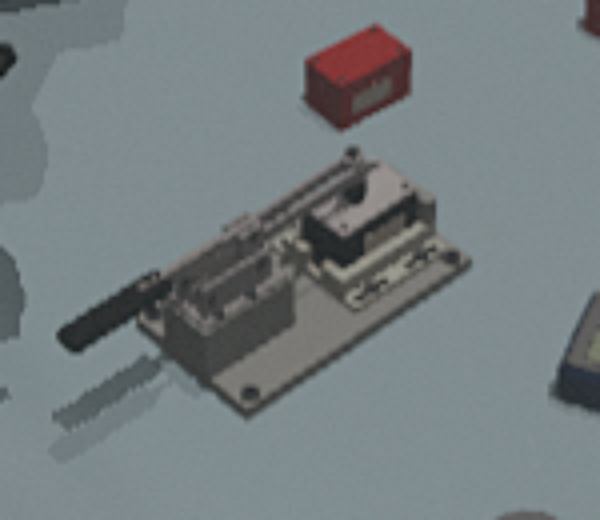

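The grip is level and stays down with nothing touching it, and the spindle is on the module. One numeric check of the handle and module heights against their projections before handing in.

```bash
python3 - <<'E'
from h import *
S=viewer.camera_model("scene"); im=viewer.snapshot("scene"); O=N-7*FX
for x,z in((-210,102),(-210,110),(-209,117)): print((x,z),proj(S,[*(O+x*FX),z]).round(1))
c=im[225:262,190:222].max(2)<45
n,l,s,ct=cv2.connectedComponentsWithStats(c.astype(np.uint8)); i=1+s[1:,4].argmax(); print("grip",ct[i]+[190,225],s[i])
# module top: bright plate along column, mid vs end
T=viewer.snapshot("scene")[200:240,262:285].max(2).astype(int)
for z in(66,71.5): print(z,[proj(S,[*(N+np.array(q)@np.array([FX,FY])),z]).round(1).tolist() for q in((-36,-22),(36,-22),(36,22),(-36,22))])
a=cv2.resize(im[200:245,250:300],None,fx=12,fy=12,interpolation=cv2.INTER_NEAREST); cv2.imwrite("pics/modend.png",a)
t=viewer.snapshot("top"); cv2.imwrite("pics/topend2.png",t)
E
```

```text
(-210, 102) [209.1 246.8]
(-210, 110) [208.8 244.6]
(-209, 117) [208.9 242.5]
grip [206.27142857 249.31428571] [ 5 15 27 18 70]
66 [[266.3, 228.3], [284.9, 216.4], [274.3, 209.0], [255.8, 220.5]]
71.5 [[266.3, 226.8], [284.9, 215.0], [274.3, 207.5], [255.8, 219.0]]
```

View pics/modend.png

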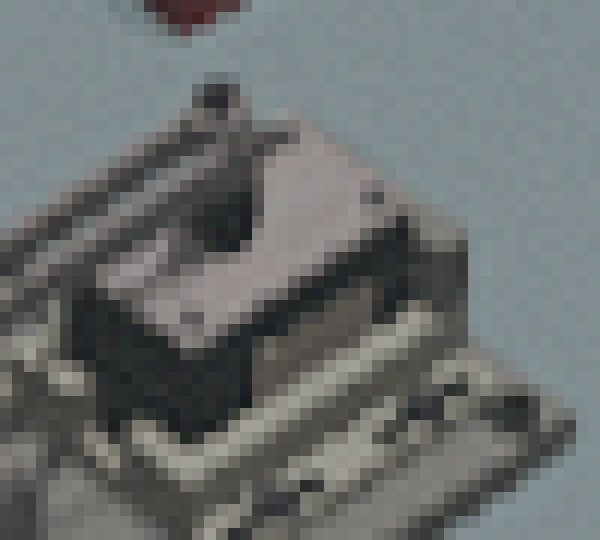

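The near top corner of the module is at (266,229), matching the seated height of 66 mm (predicted 228.3, against 226.8 if it still rested on the pins). The grip is at row 249.3, fully down.

```bash
python3 -c "
from h import *
workorder.close_job(); print(telemetry.state()['time'])"
```

```text
the job is handed in; nothing more can be done
the job is handed in; nothing more can be done
```

The module is in the nest and clamped, and the job was handed in at about 34 s of the 53 s allowed.

- **Loading:** I gripped the ribbed black module at 40 N. I eased it against the back stop until I felt contact at 5.9 N, then lowered it. It met the contact pins at the expected height, and the most I measured was 5.2 N. I released it there with the rib in the slot.
- **Clamping:** I pushed the handle back and down with the closed fingers to its firm stop, felt about 0.5 mm from where it should be. I pressed the stop with up to 28 N, then backed away.

**Last checks**
- **Handle:** it stayed down with nothing touching it. In the scene image the grip sits about 2.5 pixels lower than predicted for shut. That is on the closed side, within calibration and masking error.
- **Module:** its top corner matches the fully seated height, about 0.6 pixel off, compared with about 2 pixels off if it were still resting on the pins.
- **Bystanders:** the top-view comparison showed essentially no change for the big module, multimeter, screwdriver, spool, cup and both red look-alikes. The tray and tape areas did differ. I put that down to the arm and its shadow and did not confirm it with a clear view; the arm never went low near either of them.
- **Snap:** I did not feel a distinct snap, and the closing force stayed under about 5 N, lower than the 5–10 N given. That it is locked rests on the stop height and the handle staying down.

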